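Fit the missing planet pin

ROBOT

A 7-joint arm with a two-finger parallel gripper is mounted at the origin on the work surface; the furniture and walls round the work are solid. World frame = base frame: x ahead of the robot, y to its left, z up, the work surface at z = 0. Lengths are in m, angles in degrees, forces in N, time in s.
With the tool pointing down it reaches from about 0.375 to 0.925 m from the base axis. Payload 3.1 kg.
Tool frame: the origin (TCP) lies at the very end of the fingers, on their centre line; the grasp point (between the pads) lies 19 mm behind it; z points along the fingers, y is the line along which they close (so a half turn about z gives the same grasp; the last joint's range is limited). The gripper opens to 85 mm and grips with 20 to 120 N. Pads are 22 mm wide; open, the fingers measure 114 mm over their backs; the gripper's body (76 mm by 85 mm) begins 54 mm behind the grasp point. The pads swing forward as they close: fully open they stand 13 mm farther back than shut.
Start: joints at [-78.369, 21.939, 2.515, 91.553, -1.026, 66.532, -2.859], TCP at [0.193, 0.621, 0.231] pointing down, gripper open.
Joint ranges: [-149.38, 149.38], [-23.57, 123.04], [-84.95, 90], [0, 143.3], [-89.99, 269.99], [3.08, 112.72], [-163.45, 163.45]. Speed limits (degrees/s): [159.86, 159.86, 180, 180, 180, 180, 180].

INTERFACE

Orientations are given as [roll, pitch, yaw] about the fixed x, y, z axes, in that order (R = Rz(yaw) Ry(pitch) Rx(roll)).
In Python, from bench import ctrl gives the robot as it stands.
- The arm moves only by the shell command python3 -m pendant 'ROWS'. ROWS is JSON, one flat list of numbers, 7 for each row, row after row: the turn, a rotation vector about the world's x, y, z normalised to -1 to 1, where 1 is 0.1 rad, then the shift along the world's x, y, z normalised to -1 to 1, where 1 is 0.04 m, then the opening in per cent of the stroke, from 0 (shut) to 100 (fully open). A call has 1 to 5 rows; each row shifts and turns the commanded pose from where the row before left it; what a row does not reach is not made up. A row lasts 1/12 s, in which the tool goes at most 41.7 mm and 7.16 degrees, less where a joint would pass 70% of its speed; a pose out of reach is approached as far as the arm can. A call with a number of a shift or a turn outside -1 to 1 is refused whole. A call with a gripper value outside its range is refused whole. The fingers move at their own pace and stop on an object; the grip force is fixed at half the most. Time passes only in rows, so rows that do not move let the fingers close. It gives the time, the measured TCP pose, the force, the opening and the grip force at its end, in the units of the state.
- ctrl.observe(): the state, without advancing time (a new reading comes with each control period).
- ctrl.grab_frame(name): name is "scene" or "top" or "wrist"; returns (picture, depth): 384x512x3 uint8, red, green, blue; 384x512 float32, m along the optical axis (not along the pixel's ray), 0 where there is no reading.
- ctrl.get_calibration(name): a dict with "fx", "fy", "cx", "cy" (pixels), "distortion" ([k1, k2, p1, p2, k3] as OpenCV has them; the pictures are not rectified), "R" (3x3) and "t" (3): a world point X has camera coordinates R X + t. Camera axes: x right, y down, z forward; pixel columns grow to the right and rows downward; lengths in m; the calibration is good to about 2 mm. A picture is of the moment at which its call begins: read the wrist's pose just before it. get_calibration takes no time and is no camera call; for the wrist camera it gives the pose at the moment of the call.
- ctrl.finish_job(): hands the job in; it is judged then, once.
The state is a dict: "clock": time; "qpos": joint angles; "qvel": joint speeds; "effort": joint torques, N m; "tcp_pos": TCP position; "eef_rot": TCP orientation; "wrist_force": force on the tool from outside, world axes, zero at the start; "moment": the same for the moment, N m; "width": opening from 0.0 (shut) to 1.0 (fully open); "gripper_force": force on a finger pad.
Only numpy, scipy, OpenCV 4.12 (cv2) and the standard library are available. Lean on these libraries where they do the work, as an engineer would, in place of code of your own. Each camera call takes 0.05 s, during which the arm holds its last target. There are 200 camera calls.

TASK

Take the longer of the two spare planet pins out of the black pin block and fit it into the empty bore of the planet carrier on the grey fixture, pressing it straight in until its shoulder is fully home on the carrier, then let go. The carrier is not lying exactly where it should, so feel for the hole gently and never push on the fixture with more than 60 N; leave the shorter pin and the other things where they are.

Things in the scene. Friction and masses are not known exactly. Their poses are not given: they have to be found in the camera images.
- long_pin_mid (a point): Middle of the long steel stepped pin, 75 mm long, upright in the pin block; z up along it. Journal (upper 45 mm) 22 mm thick: grip there. Shank (lower 30 mm, hidden in the block) 16 mm thick, end square, unchamfered. Shoulder 7.5 mm below this point, shank end 37.5 mm below, top 37.5 mm above. Mass 0.09 to 0.18 kg.
- short_pin_mid (a point): Middle of the shorter spare pin, 60 mm long: same shank and journal thickness, but the journal only 30 mm tall. It stands in the block's other hole, 74 mm from the long pin; they may stand either way round. Bystander.
- pin_block: Black block 50 x 130 x 45 mm, fixed to the bench; origin at the centre of its underside, z up. Two holes in its top, 74 mm apart along its y, hold the two pins: the shoulders rest on its top, 45 mm above the bench, with 1.5 mm of play round the shanks.
- fixture: Grey plate, 176 x 176 x 16 mm, fixed; origin at the centre of its underside, z up. On it an aluminium planet carrier: a hub and three round bosses (56 mm wide, 42 mm from the hub's axis), flat tops 56 mm above the bench. Two bosses carry fitted pins 22 mm thick, 45 mm above the face, 73 mm from the empty bore; the boss on the plate's -x side is empty.
- bore_nominal (a point): Where the empty bore's mouth should be: 42 mm from the plate's middle along its -x, on the face 56 mm above the bench, z up. The carrier is clamped askew: the real bore is 3 to 6 mm away in an unknown level direction. Bore vertical, blind, 18.4 mm wide, sharp-edged. A rubber plug 16 mm down yields to about 8 N, stays where pushed and lets the 30 mm shank in fully.
- bearing_big: Sealed ball bearing lying on the bench, 52 mm in diameter, 12 mm high; origin at the centre of its underside. Bystander.
- grease_tub: Yellow and white lidded tub, 79 mm in diameter, 72 mm high; origin at the centre of its underside. Bystander.
- gear_a: Small planet gear lying on the bench, 26 mm in diameter, 16 mm high; origin at the centre of its underside. Bystander.
Mind the look-alikes: they are no part of the job. Leave any orange look-alike of the part that bears long_pin_mid alone.

How it is judged:
By the outcome, as a careful person would: the job done as asked, in the order asked, and still so for the second after the job is handed in, with the robot touching nothing.
It also fails if it takes over 72 s, if anything falls off the work surface, if the arm or the gripper's body presses on something with over 40 N, if the wrist force passes 120 N, or if a joint passes its speed limit or range.

## Working session

There is one attempt and no reset: what is moved stays moved. The work goes in short steps, Python scripts to look and compute and a shell command to move; the robot and the scene stay as the last step left them, time stands still between calls to the robot, and variables do not carry over. Pictures are saved under pics/ and viewed, at most 10 in all, crops included, and the job is handed in when it is done.

```bash
mkdir -p pics; cat > h.py <<'E'
import numpy as np, cv2
from bench import ctrl
def ray(name_or_cal, u, v):
    c=name_or_cal if isinstance(name_or_cal,dict) else ctrl.get_calibration(name_or_cal)
    K=np.array([[c['fx'],0,c['cx']],[0,c['fy'],c['cy']],[0,0,1.]])
    p=cv2.undistortPoints(np.array([[[u,v]]],float),K,np.array(c['distortion'],float))[0,0]
    R=np.array(c['R']);t=np.array(c['t'])
    return -R.T@t, R.T@np.array([p[0],p[1],1.])
def onz(c,u,v,z):
    o,d=ray(c,u,v); return o+d*(z-o[2])/d[2]
def snap(n,f):
    c=ctrl.get_calibration(n); a,d=ctrl.grab_frame(n)
    cv2.imwrite('pics/'+f+'.png',cv2.cvtColor(a,cv2.COLOR_RGB2BGR)); np.savez('pics/'+f,a=a,d=d,c=np.array(c,dtype=object)); return a,d,c
def load(f):
    z=np.load('pics/'+f+'.npz',allow_pickle=True); return z['a'],z['d'],z['c'].item()
E
python3 - <<'E'
from h import *
a,_,c=snap('top','top1'); b,_,c2=snap('scene','scene1')
print(ctrl.observe()); print(c)
E
```

```text
{'clock': 0.1, 'qpos': array([-78.37004925,  21.98774371,   2.51236727,  91.64081138,
        -1.02637119,  66.53002507,  -2.8592943 ]), 'qvel': array([ 0.00739455, -0.08053795, -0.03452122, -0.27914383, -0.04158087,
        0.01208131,  0.08381191]), 'effort': array([ 2.97246494e-03, -4.34728718e+01,  1.02950055e+00, -2.50453448e+01,
        1.07840990e-02,  5.39474131e-03, -1.87435057e-05]), 'tcp_pos': array([0.19232514, 0.62000273, 0.23000168]), 'eef_rot': array([-1.79864081e+02,  6.70350387e-03,  1.62769883e+02]), 'wrist_force': array([-0.10807872,  0.64999284, -0.44516869]), 'moment': array([0.02383126, 0.04408871, 0.01082482]), 'gripper_force': 0.0, 'width': 0.9963677818717217}
{'fx': 379.9394786323665, 'fy': 379.9394786323665, 'cx': 254.00908316590986, 'cy': 184.52472211402744, 'distortion': array([0.01490537, 0.        , 0.        , 0.        , 0.        ]), 'R': array([[-0.01417924, -0.99987419, -0.00711013],
       [-0.99030582,  0.01502551, -0.13808914],
       [ 0.1381786 ,  0.00508321, -0.99039428]]), 't': array([-0.09757763,  0.52942419,  0.98768727])}
```

View pics/top1.png

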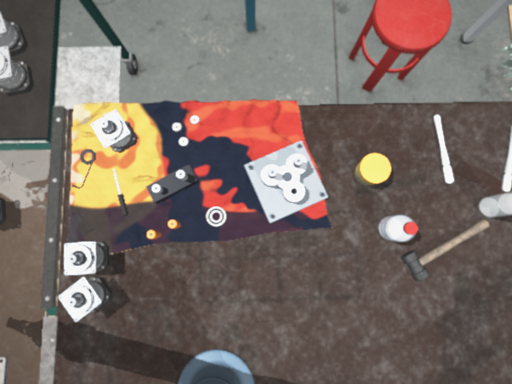

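View pics/scene1.png

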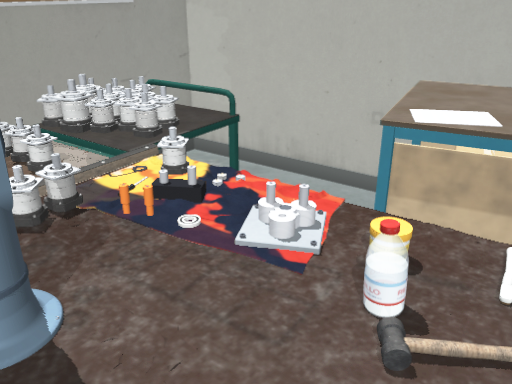

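The top view shows the black block with its pins at about (156,188) and (192,174), and the fixture at (287,181). Two orange look-alikes are at (152,234) and (173,224). In the scene view the block pins are at (163,178) and (192,175). I'll zoom in on both.

```bash
python3 - <<'E'
from h import *
a,_,c=load('top1'); b,d,c2=load('scene1')
A=cv2.resize(a[130:235,135:340],None,fx=3.9,fy=3.9,interpolation=cv2.INTER_CUBIC)
cv2.imwrite('pics/z1.png',A[:,:,::-1][:600,:800])
B=cv2.resize(b[150:260,140:340],None,fx=4,fy=4,interpolation=cv2.INTER_CUBIC)
cv2.imwrite('pics/z2.png',B[:,:,::-1])
E
```

```text
(no output)
```

View pics/z1.png

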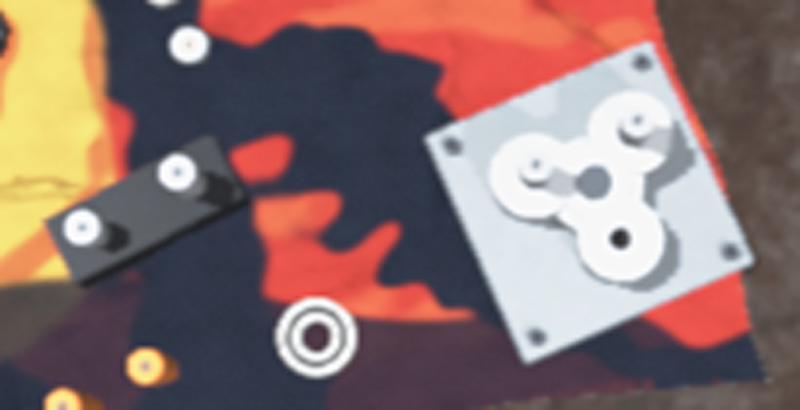

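View pics/z2.png

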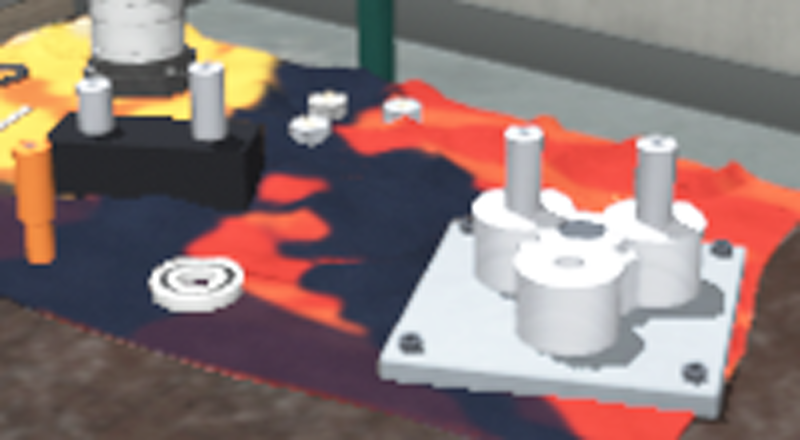

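The crops show the long pin on the right, nearer the fixture, at top pixel (181,174). The short pin is at (156,188) and the empty bore at (294,191).

```bash
python3 - <<'E'
from h import *
a,_,c=load('top1')
L=onz(c,135+178/3.9,130+173/3.9,.09);S=onz(c,135+82/3.9,130+228/3.9,.075);B=onz(c,135+620/3.9,130+238/3.9,.056)
print(L,S,B,np.linalg.norm((L-S)[:2]),np.degrees(np.arctan2(*(L-S)[1::-1])))
cs=[onz(c,135+x/3.9,130+y/3.9,.016)[:2] for x,y in((427,137),(652,43),(752,262),(527,362))]
print(np.array(cs),np.mean(cs,0))
for p in((540,178),(628,135)): print('boss',onz(c,135+p[0]/3.9,130+p[1]/3.9,.056))
c=ctrl.get_calibration('wrist');R=np.array(c['R']);print(-R.T@c['t'],R,c['fx'],ctrl.observe()['tcp_pos'])
E
```

```text
[0.54962911 0.08215383 0.09      ] [0.51610064 0.14848502 0.075     ] [ 0.50631044 -0.21046954  0.056     ] 0.07432351653600745 -63.18474607018427
[[ 0.58541381 -0.07963035]
 [ 0.65127729 -0.24136635]
 [ 0.49282383 -0.30632917]
 [ 0.42533683 -0.1474256 ]] [ 0.53871294 -0.19368787]
boss [ 0.54818995 -0.15733218  0.056     ]
boss [ 0.57696733 -0.21794572  0.056     ]
[0.11592092 0.64296183 0.37251555] [[ 0.2949158   0.95552227 -0.00136838]
 [ 0.90962899 -0.28031207  0.30659461]
 [ 0.2925744  -0.09166431 -0.95183921]] 332.4432376946821 [0.19232514 0.62000273 0.23000168]
```

```bash
python3 - <<'E'
from h import *
a,d,c=load('top1')
K=np.array([[c['fx'],0,c['cx']],[0,c['fy'],c['cy']],[0,0,1.]])
v,u=np.mgrid[0:384,0:512]
p=np.stack([(u-c['cx'])/c['fx'],(v-c['cy'])/c['fy'],np.ones(u.shape)],-1)*d[...,None]
P=(p-np.array(c['t']))@np.array(c['R']);P=P[d>0]
for t in np.linspace(0.25,1.1,10):
    q=np.array([.192,.62])+t*np.array([.358,-.537])
    m=np.linalg.norm(P[:,:2]-q,axis=1)<.1
    print(q.round(2),P[m,2].max().round(3))
m=(abs(P[:,0]-.53)<.15)&(P[:,1]<.0)&(P[:,1]>-.3);print(P[m,2].max())
E
```

```text
[0.28 0.49] 0.038
[0.32 0.44] 0.134
[0.35 0.38] 0.138
[0.38 0.33] 0.138
[0.42 0.28] 0.138
[0.45 0.23] 0.094
[0.48 0.18] 0.08
[0.52 0.13] 0.095
[0.55 0.08] 0.095
[0.59 0.03] 0.095
0.10500328356389806
```

```bash
R=0,0,-0.45,0.5,-0.75,0,100
python3 -m pendant '[0,0,-0.45,0.5,-0.75,0.1,100,0,0,-0.45,0.5,-0.75,0.1,100,0,0,-0.45,0.5,-0.75,0.1,100,0,0,-0.45,0.5,-0.75,0.1,100,0,0,-0.45,0.5,-0.75,0.1,100]'
python3 -m pendant '[0,0,-0.45,0.5,-0.75,0,100,0,0,-0.45,0.5,-0.75,0,100,0,0,-0.45,0.5,-0.75,0,100,0,0,-0.45,0.5,-0.75,0,100,0,0,-0.45,0.5,-0.75,0,100]'
python3 -m pendant '[0,0,-0.45,0.5,-0.75,0,100,0,0,-0.45,0.5,-0.75,0,100,0,0,-0.45,0.5,-0.75,0,100,0,0,-0.45,0.5,-0.75,0,100,0,0,-0.45,0.5,-0.75,0,100]'
python3 -m pendant '[0,0,-0.45,0.5,-0.75,-0.5,100,0,0,-0.45,0.5,-0.75,-0.5,100,0,0,-0.45,0.5,-0.75,-0.5,100,0,0,0,0,0,0,100,0,0,0,0,0,0,100]'
python3 - <<'E'
from h import *
a,d,c=snap('wrist','w1'); s=ctrl.observe();print(s['tcp_pos'],s['eef_rot'])
E
```

```text
clock: 0.52
tcp_pos: [0.2931, 0.4689, 0.2508]
eef_rot: [-179.9, 0.0, 149.8]
wrist_force: [0.7, 0.7, -0.0]
width: 1.001
gripper_force: 0.0
clock: 0.93
tcp_pos: [0.3929, 0.3189, 0.2509]
eef_rot: [-180.0, -0.0, 136.9]
wrist_force: [0.6, 0.3, -0.2]
width: 0.996
gripper_force: 0.0
clock: 1.35
tcp_pos: [0.4928, 0.1691, 0.251]
eef_rot: [-180.0, -0.0, 124.0]
wrist_force: [0.5, -0.4, -0.2]
width: 0.997
gripper_force: 0.0
clock: 1.77
tcp_pos: [0.5518, 0.0771, 0.1892]
eef_rot: [-179.7, 0.1, 116.0]
wrist_force: [0.4, 1.2, 1.2]
width: 1.0
gripper_force: 0.0
[0.5519197  0.07989071 0.19023623] [-1.79856658e+02 -1.75376654e-02  1.16241556e+02]
```

View pics/w1.png

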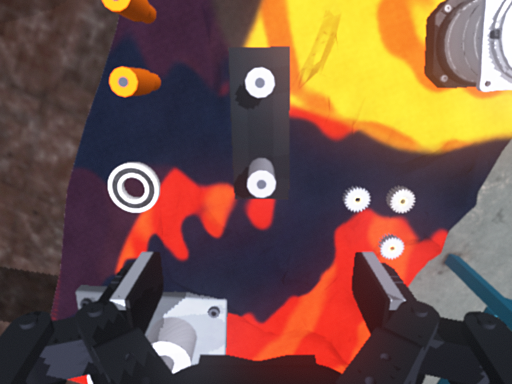

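The long pin's top face is at (261,184), the short pin's at (260,82), and the block is vertical in the image. Next I'll work out the pin position.

```bash
python3 - <<'E'
from h import *
a,d,c=load('w1')
g=a.min(2)
for (u,v),z in(((261,184),.09),((260,82),.075)):
    w=g[v-22:v+22,u-22:u+22]; m=(w>205).astype(np.uint8)
    k,l,s,cc=cv2.connectedComponentsWithStats(m); i=1+np.argmax(s[1:,4]); q=cc[i]+[u-22,v-22]
    (x,y),r=cv2.minEnclosingCircle(np.argwhere(l==i)[:,::-1].astype(np.float32)); 
    print(q,s[i],x+u-22,y+v-22,r,onz(c,x+u-22,y+v-22,z))
E
```

```text
[261.14814815 183.3625731 ] [  9   8  28  27 513] 261.2407398223877 183.5 13.984633445739746 [0.55043165 0.08311031 0.09      ]
[259.49413735  82.00502513] [  7   8  30  30 597] 259.5 82.18965530395508 14.886211395263672 [0.51670297 0.14866908 0.075     ]
```

```bash
python3 -m pendant '[0,0,0.17,-0.04,0.08,-0.7,100,0,0,0,0,0,-0.7,100,0,0,0,0,0,-0.7,100,0,0,0,0,0,-0.7,100,0,0,0,0,0,-0.58,100]'
python3 -m pendant '[0,0,0,0,0,0,100,0,0,0,0,0,0,60,0,0,0,0,0,0,40,0,0,0,0,0,0,0,0,0,0,0,0,0,0]'
python3 -m pendant '[0,0,0,0,0,0,0,0,0,0,0,0,0,0,0,0,0,0,0,0,0,0,0,0,0,0,0,0,0,0,0,0,0,0,0]'
```

```text
clock: 2.23
tcp_pos: [0.55, 0.0873, 0.0551]
eef_rot: [180.0, -0.1, 117.6]
wrist_force: [-0.1, -0.8, 0.1]
width: 0.997
gripper_force: 0.0
clock: 2.65
tcp_pos: [0.5528, 0.0848, 0.0583]
eef_rot: [179.8, 0.0, 117.4]
wrist_force: [-0.5, 0.4, -0.2]
width: 0.458
gripper_force: 0.0
clock: 3.07
tcp_pos: [0.5521, 0.0844, 0.0576]
eef_rot: [179.9, -0.0, 117.3]
wrist_force: [-1.5, -0.3, 7.2]
width: 0.24
gripper_force: 58.5
```

```bash
python3 -m pendant '[0,0,0,0,0,0.3,0,0,0,0,0,0,0.6,0,0,0,0,0,0,0.7,0,0,0,0,0,0,0.7,0,0,0,0,0,0,0.6,0]'
python3 -m pendant '[0,0,0,-0.06,-0.6,0,0,0,0,0,-0.06,-0.9,0,0,0,0,0,-0.06,-0.9,0,0,0,0,0,-0.06,-0.9,0,0,0,0,0,-0.06,-0.9,0,0]'
python3 -m pendant '[0,0,0,-0.06,-0.9,0,0,0,0,0,-0.06,-0.9,0,0,0,0,0,-0.06,-0.9,0,0,0,0,0,-0.06,-0.9,0,0,0,0,0,-0.06,-0.65,0,0]'
python3 -m pendant '[0,0,0,0,0,0,0,0,0,0,0,0,0,0,0,0,0,0,0,0,0]'
python3 - <<'E'
from h import *
a,d,c=snap('wrist','w2'); s=ctrl.observe();print(s['tcp_pos'],s['eef_rot'],s['width'],s['wrist_force'])
t=snap('top','t2')
E
```

```text
clock: 3.48
tcp_pos: [0.5509, 0.0836, 0.1741]
eef_rot: [180.0, 0.0, 117.3]
wrist_force: [1.6, -0.6, -0.2]
width: 0.243
gripper_force: 59.7
clock: 3.9
tcp_pos: [0.5381, -0.0855, 0.1725]
eef_rot: [180.0, -0.0, 117.4]
wrist_force: [0.7, 0.2, -1.0]
width: 0.244
gripper_force: 59.8
clock: 4.32
tcp_pos: [0.5254, -0.2581, 0.1727]
eef_rot: [-179.9, 0.1, 117.1]
wrist_force: [-0.4, 0.2, -1.2]
width: 0.242
gripper_force: 59.8
clock: 4.57
tcp_pos: [0.5267, -0.2532, 0.172]
eef_rot: [180.0, -0.1, 117.3]
wrist_force: [-0.0, 1.3, -1.8]
width: 0.242
gripper_force: 59.7
[ 0.52712183 -0.25222575  0.17184144] [ 1.79986063e+02 -9.43623497e-02  1.17433073e+02] 0.2394289410067357 [ 0.43061039 -1.0089601  -2.61828563]
```

View pics/w2.png

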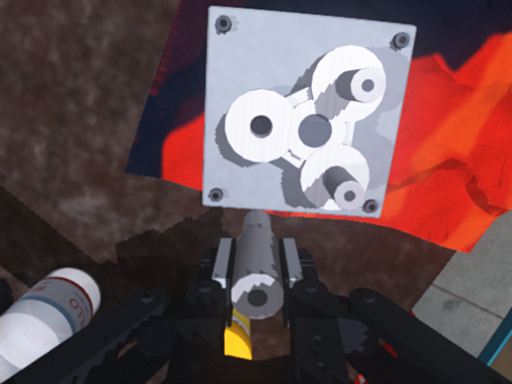

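The bore is at (261,125), and the held pin's top face is around (258,298) with its shank end at (258,211). I'll get precise centres for both.

```bash
python3 - <<'E'
from h import *
a,d,c=load('w2'); g=cv2.cvtColor(a,cv2.COLOR_RGB2GRAY)
w=g[105:147,240:282]
m=(w<150).astype(np.uint8)
k,l,s,cc=cv2.connectedComponentsWithStats(m); print(s,cc+[240,105])
i=l[20,21]; q=np.argwhere(l==i)[:,::-1].astype(np.float32)
(e,r)=cv2.minEnclosingCircle(q); e=np.array(e)+[240,105]; print('bore',e,r,onz(c,*e,.056))
# boss circle
b=cv2.HoughCircles(cv2.medianBlur(g,3)[80:172,215:305],cv2.HOUGH_GRADIENT,1,60,param1=120,param2=12,minRadius=32,maxRadius=42)
if b is not None:
  for x,y,r in b[0][:2]: print('boss',x+215,y+80,r,onz(c,x+215,y+80,.056))
x0=ctrl.observe()['tcp_pos']; print(x0)
print(g[262:330:3,258]); print(g[300,222:296:2]); print(g[196:226,258]); print(g[214,240:278])
for z,p in((x0[2]+.0325,(258,298)),(x0[2]-.0425,(258,210.5))): print(onz(c,*p,z))
cv2.imwrite('pics/z3.png',np.hstack([cv2.resize(a[95:157,230:292],None,fx=6,fy=6),cv2.resize(a[200:322:,215:300],None,fx=4,fy=372/122)])[:,:,::-1])
E
```

```text
[[   0    0   42   42 1388]
 [  10   10   22   23  376]] [[260.41426513 125.4092219 ]
 [260.81648936 125.83510638]]
bore [260.7631588  126.07894707] 11.147873878479004 [ 0.50626175 -0.21043005  0.056     ]
boss 261.5 127.5 38.1 [ 0.50727176 -0.21113487  0.056     ]
[ 0.52739817 -0.25176802  0.17183152]
[109 109 109 106 170 202 201 204 121  71  49  50  50  49  47  91 100 100
 106  77  46  46  43]
[ 29  30  47  51  43 172 199 186 109  94  97 100  97  55  48  48  50  50
  49  47  50  47  55  98  97  98 100 100  98  97  93  32  30  30  25  26
  26]
[187 188 188 190 191 190 189 189 188 188 190 187 167 134 117 113 115 115
 115 115 114 113 113 113 113 112 112  92  83  87]
[ 58  58  58  58  58  64  75  85  91  97 101 103 106 106 107 109 108 113
 115 117 119 120 121 122 122 122 116 101  82  70  66  67  77  79  73  72
  79  82]
[ 0.52655688 -0.25467287  0.20433152]
[ 0.52320076 -0.24794302  0.12933152]
```

View pics/z3.png

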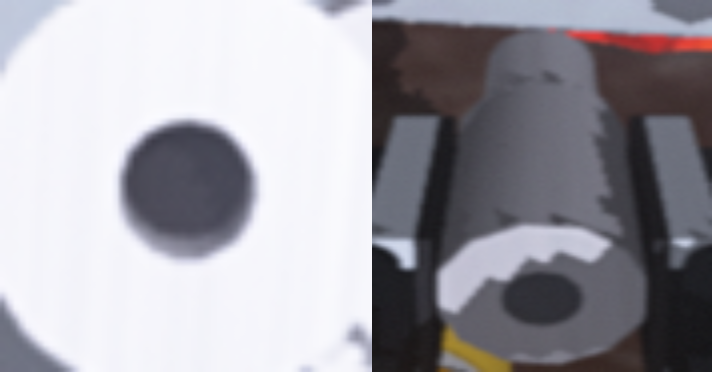

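```bash
python3 -m pendant '[0,0,0,-0.25,0.55,0,0,0,0,0,-0.26,0.56,0,0,0,0,0,0,0,0,0,0,0,0,0,0,-0.5,0,0,0,0,0,0,-0.5,0]'
python3 -m pendant '[0,0,0,0,0,-0.3,0,0,0,0,0,0,-0.25,0,0,0,0,0,0,0,0,0,0,0,0,0,0,0,0,0,0,0,0,0,0]'
python3 - <<'E'
from h import *
a,d,c=snap('wrist','w3'); s=ctrl.observe();print(s['tcp_pos'],s['eef_rot'],s['width'],s['wrist_force'])
g=cv2.cvtColor(a,cv2.COLOR_RGB2GRAY)
cv2.imwrite('pics/z4.png',cv2.resize(a[130:330,180:340],None,fx=3,fy=3)[:,:,::-1])
E
```

```text
clock: 5.08
tcp_pos: [0.5088, -0.2074, 0.1331]
eef_rot: [179.8, 0.1, 117.6]
wrist_force: [-0.2, -0.9, -1.6]
width: 0.239
gripper_force: 59.8
clock: 5.5
tcp_pos: [0.5073, -0.2099, 0.1108]
eef_rot: [179.9, 0.1, 117.3]
wrist_force: [-0.6, 0.0, -0.1]
width: 0.241
gripper_force: 59.8
[ 0.50749546 -0.21007816  0.11104694] [1.79919643e+02 8.00688235e-02 1.17321385e+02] 0.2409855397974923 [-0.00910274  0.07820423 -1.22310378]
```

View pics/z4.png

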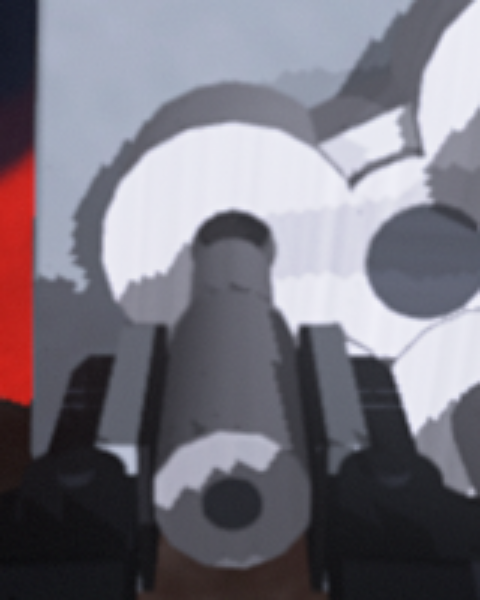

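The shank end sits in front of the bore. The bore's rear rim tops out at about (257.5,200), and the shank end's arc at about (258,209).

```bash
python3 - <<'E'
from h import *
a,d,c=load('w3'); g=cv2.cvtColor(a,cv2.COLOR_RGB2GRAY).astype(int)
print(g[194:220,257].tolist(), g[194:220,260].tolist()); print(g[207,238:278].tolist());print(g[216,238:278].tolist())
th=np.radians(117.3);tx=np.array([np.cos(th),np.sin(th),0])
b=onz(c,257.5,200,.056)-.0092*tx
print('bore',b)
for z in(.0665,.0685,.0705): e=onz(c,257.8,209,z)-.008*tx; print(z,e,b-e, 'tool x comp',(b-e)@tx)
print('top',onz(c,257.5,130+500/3,.111+.0325))
E
```

```text
[232, 232, 232, 233, 232, 190, 109, 60, 55, 62, 61, 59, 60, 61, 64, 82, 102, 106, 106, 104, 103, 104, 105, 104, 104, 104] [233, 234, 234, 234, 236, 224, 152, 71, 49, 53, 56, 59, 60, 61, 60, 76, 101, 111, 112, 113, 111, 111, 110, 110, 109, 110]
[230, 231, 233, 234, 236, 236, 212, 146, 73, 52, 58, 56, 60, 59, 58, 58, 59, 60, 60, 61, 59, 60, 61, 61, 58, 55, 54, 54, 54, 52, 51, 80, 144, 200, 216, 215, 214, 215, 216, 215]
[172, 141, 141, 142, 140, 125, 98, 83, 84, 85, 90, 94, 96, 98, 99, 101, 100, 101, 102, 105, 108, 109, 110, 111, 111, 112, 113, 112, 114, 111, 105, 95, 103, 158, 205, 216, 217, 216, 214, 211]
bore [ 0.50683859 -0.21096324  0.056     ]
0.0665 [ 0.50735843 -0.21159098  0.0665    ] [-0.00051984  0.00062774 -0.0105    ] tool x comp 0.0007962474133033872
0.0685 [ 0.50699714 -0.21090382  0.0685    ] [-1.58553052e-04 -5.94212374e-05 -1.25000000e-02] tool x comp 1.991755085863303e-05
0.0705 [ 0.50663586 -0.21021665  0.0705    ] [ 0.00020273 -0.00074659 -0.0145    ] tool x comp -0.0007564123115860965
top [ 0.50658485 -0.21062762  0.1435    ]
```

```bash
python3 -m pendant '[0,0,0,0,0,-0.1,0,0,0,0,0,0,-0.1,0,0,0,0,0,0,-0.04,0,0,0,0,0,0,0,0]'
python3 -m pendant '[0,0,0,0,0,-0.04,0,0,0,0,0,0,0,0]'
python3 -m pendant '[0,0,0,0,0,-0.04,0,0,0,0,0,0,0,0]'
python3 -m pendant '[0,0,0,0,0,-0.04,0,0,0,0,0,0,0,0]'
```

```text
clock: 5.88
tcp_pos: [0.5061, -0.2094, 0.1]
eef_rot: [-180.0, -0.0, 117.3]
wrist_force: [-0.7, -0.5, -1.0]
width: 0.24
gripper_force: 59.8
clock: 6.05
tcp_pos: [0.5064, -0.2095, 0.0986]
eef_rot: [-180.0, -0.0, 117.3]
wrist_force: [-1.2, 0.5, -2.2]
width: 0.24
gripper_force: 59.8
clock: 6.22
tcp_pos: [0.5064, -0.2095, 0.097]
eef_rot: [-180.0, -0.0, 117.3]
wrist_force: [-0.2, -0.7, -1.4]
width: 0.239
gripper_force: 59.8
clock: 6.38
tcp_pos: [0.5064, -0.2095, 0.0955]
eef_rot: [-180.0, -0.0, 117.3]
wrist_force: [-0.6, -0.6, -1.2]
width: 0.237
gripper_force: 59.8
```

```bash
python3 -m pendant '[0,0,0,0,0,-0.05,0,0,0,0,0,0,0,0]'
python3 -m pendant '[0,0,0,0,0,-0.05,0,0,0,0,0,0,0,0]'
python3 -m pendant '[0,0,0,0,0,-0.05,0,0,0,0,0,0,0,0]'
python3 -m pendant '[0,0,0,0,0,-0.05,0,0,0,0,0,0,0,0]'
```

```text
clock: 6.55
tcp_pos: [0.5064, -0.2094, 0.0933]
eef_rot: [-180.0, -0.0, 117.3]
wrist_force: [0.9, 0.5, -1.0]
width: 0.244
gripper_force: 59.8
clock: 6.72
tcp_pos: [0.5063, -0.2095, 0.0913]
eef_rot: [-180.0, -0.0, 117.3]
wrist_force: [0.2, -1.1, -0.6]
width: 0.239
gripper_force: 59.8
clock: 6.88
tcp_pos: [0.5063, -0.2095, 0.0893]
eef_rot: [-180.0, -0.0, 117.3]
wrist_force: [-0.6, 0.2, -2.3]
width: 0.234
gripper_force: 59.8
clock: 7.05
tcp_pos: [0.5063, -0.2095, 0.0873]
eef_rot: [-180.0, -0.0, 117.3]
wrist_force: [-0.2, -1.1, -1.1]
width: 0.24
gripper_force: 59.8
```

It's in the bore with no contact force, so I'll continue down to the plug.

```bash
python3 -m pendant '[0,0,0,0,0,-0.05,0,0,0,0,0,0,0,0]'
python3 -m pendant '[0,0,0,0,0,-0.05,0,0,0,0,0,0,0,0]'
python3 -m pendant '[0,0,0,0,0,-0.05,0,0,0,0,0,0,0,0]'
python3 -m pendant '[0,0,0,0,0,-0.05,0,0,0,0,0,0,0,0]'
python3 -m pendant '[0,0,0,0,0,-0.05,0,0,0,0,0,0,0,0]'
```

```text
clock: 7.22
tcp_pos: [0.5063, -0.2095, 0.0853]
eef_rot: [-180.0, -0.0, 117.3]
wrist_force: [-0.6, -0.2, -0.7]
width: 0.238
gripper_force: 59.8
clock: 7.38
tcp_pos: [0.5064, -0.2095, 0.0833]
eef_rot: [-180.0, -0.0, 117.3]
wrist_force: [-0.2, -0.2, -1.2]
width: 0.239
gripper_force: 59.8
clock: 7.55
tcp_pos: [0.5067, -0.2098, 0.0821]
eef_rot: [180.0, -0.0, 117.3]
wrist_force: [-1.2, 0.4, 1.7]
width: 0.24
gripper_force: 60.4
clock: 7.72
tcp_pos: [0.5068, -0.2098, 0.0803]
eef_rot: [180.0, -0.0, 117.3]
wrist_force: [-1.0, 1.0, 4.2]
width: 0.24
gripper_force: 60.6
clock: 7.88
tcp_pos: [0.5068, -0.2099, 0.0784]
eef_rot: [180.0, -0.0, 117.3]
wrist_force: [-1.9, 0.2, 5.1]
width: 0.237
gripper_force: 60.6
```

```bash
python3 -m pendant '[0,0,0,0,0,-0.05,0,0,0,0,0,0,0,0]'
python3 -m pendant '[0,0,0,0,0,-0.05,0,0,0,0,0,0,0,0]'
python3 -m pendant '[0,0,0,0,0,-0.05,0,0,0,0,0,0,0,0]'
python3 -m pendant '[0,0,0,0,0,-0.05,0,0,0,0,0,0,0,0]'
```

```text
clock: 8.05
tcp_pos: [0.5068, -0.2098, 0.0765]
eef_rot: [180.0, -0.0, 117.3]
wrist_force: [-0.6, 0.5, 5.5]
width: 0.242
gripper_force: 60.6
clock: 8.22
tcp_pos: [0.5068, -0.2098, 0.0744]
eef_rot: [180.0, -0.0, 117.3]
wrist_force: [-1.9, 1.1, 5.4]
width: 0.24
gripper_force: 60.6
clock: 8.38
tcp_pos: [0.5068, -0.2098, 0.0725]
eef_rot: [180.0, -0.0, 117.3]
wrist_force: [-1.1, 1.2, 5.8]
width: 0.237
gripper_force: 60.6
clock: 8.55
tcp_pos: [0.5068, -0.2098, 0.0704]
eef_rot: [180.0, -0.0, 117.3]
wrist_force: [-2.2, 0.1, 5.7]
width: 0.238
gripper_force: 60.6
```

```bash
python3 -m pendant '[0,0,0,0,0,-0.02,0,0,0,0,0,0,0,0]'
python3 -m pendant '[0,0,0,0,0,-0.02,0,0,0,0,0,0,0,0]'
python3 -m pendant '[0,0,0,0,0,-0.02,0,0,0,0,0,0,0,0]'
```

```text
clock: 8.72
tcp_pos: [0.5068, -0.2098, 0.0697]
eef_rot: [180.0, -0.0, 117.3]
wrist_force: [-1.9, 0.3, 6.3]
width: 0.237
gripper_force: 60.6
clock: 8.88
tcp_pos: [0.5068, -0.2098, 0.069]
eef_rot: [180.0, -0.0, 117.3]
wrist_force: [-1.8, 0.3, 5.0]
width: 0.243
gripper_force: 60.6
clock: 9.05
tcp_pos: [0.5068, -0.2099, 0.0684]
eef_rot: [180.0, -0.0, 117.3]
wrist_force: [-2.5, 0.8, 6.8]
width: 0.234
gripper_force: 60.8
```

```bash
python3 -m pendant '[0,0,0,0,0,-0.015,0,0,0,0,0,0,0,0]' | grep -E "tcp|wrist"
python3 -m pendant '[0,0,0,0,0,-0.015,0,0,0,0,0,0,0,0]'| grep -E "tcp|wrist"
python3 -m pendant '[0,0,0,0,0,-0.015,0,0,0,0,0,0,0,0]'| grep -E "tcp|wrist"
```

```text
tcp_pos: [0.5068, -0.21, 0.0682]
wrist_force: [-3.7, 1.2, 10.9]
tcp_pos: [0.5069, -0.2101, 0.0682]
wrist_force: [-5.3, 1.9, 13.1]
tcp_pos: [0.5069, -0.2102, 0.0681]
wrist_force: [-6.6, 1.2, 15.9]
```

```bash
python3 -m pendant '[0,0,0,0,0,-0.03,0,0,0,0,0,0,0,0]'| grep -E "tcp|wrist"
python3 -m pendant '[0,0,0,0,0,-0.015,0,0,0,0,0,0,0,0]'| grep -E "tcp|wrist"
python3 - <<'E'
from h import *
a,d,c=snap('scene','s2')
cv2.imwrite('pics/z5.png',cv2.resize(a[170:260,220:340],None,fx=6,fy=6,interpolation=cv2.INTER_CUBIC)[:,:,::-1])
E
```

```text
tcp_pos: [0.5069, -0.2104, 0.0678]
wrist_force: [-7.4, 2.7, 23.5]
tcp_pos: [0.5069, -0.2105, 0.0677]
wrist_force: [-8.3, 3.3, 25.2]
```

View pics/z5.png

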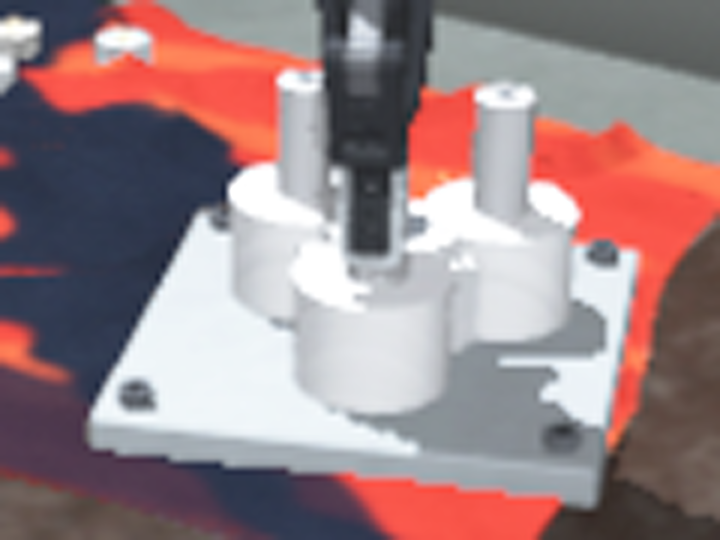

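The pin looks seated in the front boss. Now I'll release it and retreat.

```bash
python3 -m pendant '[0,0,0,0,0,0,45,0,0,0,0,0,0,55,0,0,0,0,0,0,55,0,0,0,0,0,0,55]'
python3 -m pendant '[0,0,0,0,0,0.2,55,0,0,0,0,0,0.5,55,0,0,0,0,0,0.7,55,0,0,0,0,0,0.7,55,0,0,0,0,0,0.7,55]'
python3 -m pendant '[0,0,0,0.4,-0.7,0,55,0,0,0,0.4,-0.7,0,55,0,0,0,0,0,0,55,0,0,0,0,0,0,55]'
python3 - <<'E'
from h import *
a,d,c=snap('scene','s3'); b,db,cb=snap('wrist','w4')
t,dt,ct=snap('top','t3')
u=np.mgrid[0:384,0:512]
def cloud(d,c):
    p=np.stack([(u[1]-c['cx'])/c['fx'],(u[0]-c['cy'])/c['fy'],np.ones(d.shape)],-1)*d[...,None]
    return ((p-np.array(c['t']))@np.array(c['R']))[d>0]
P=cloud(db,cb)
for n,q in(('mine',(.5068,-.2108)),('o1',(.549,-.157)),('o2',(.577,-.217))):
    m=np.linalg.norm(P[:,:2]-q,axis=1)<.012; m&=P[:,2]>.08;m&=P[:,2]<.125; print(n,m.sum(),np.percentile(P[m,2],[50,90,97]) if m.any() else '')
A=cv2.resize(a[165:255,225:325],None,fx=5,fy=5,interpolation=cv2.INTER_CUBIC); B=cv2.resize(b,(600,450))[:,190:490]
cv2.imwrite('pics/z6.png',np.hstack([A,B])[:,:,::-1])
E
```

```text
clock: 10.27
tcp_pos: [0.5065, -0.2093, 0.0633]
eef_rot: [-180.0, -0.0, 117.4]
wrist_force: [-0.3, 1.3, -0.0]
width: 0.547
gripper_force: 0.0
clock: 10.68
tcp_pos: [0.506, -0.2096, 0.1767]
eef_rot: [-179.9, -0.0, 117.3]
wrist_force: [1.1, 0.1, 0.5]
width: 0.552
gripper_force: 0.0
clock: 11.02
tcp_pos: [0.5385, -0.2677, 0.1761]
eef_rot: [-179.9, 0.1, 117.2]
wrist_force: [-0.9, 0.7, -0.1]
width: 0.549
gripper_force: 0.0
mine 887 [0.10093396 0.10187855 0.10233342]
o1 1203 [0.10111482 0.10218249 0.10268038]
o2 938 [0.10042242 0.10147605 0.1019194 ]
```

View pics/z6.png

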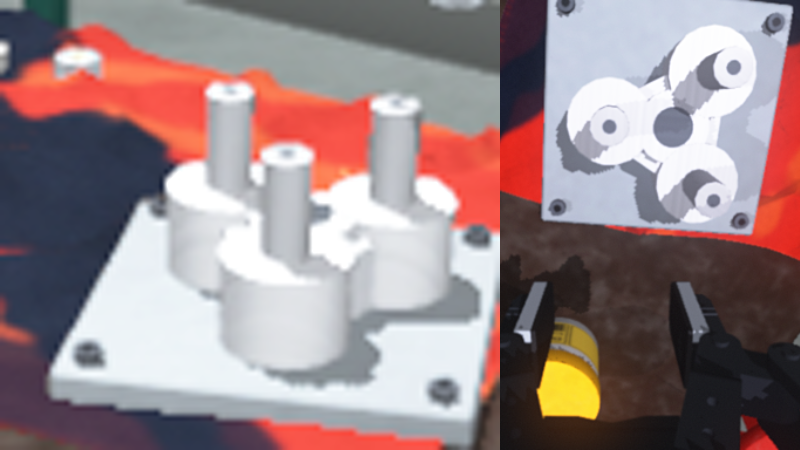

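The pin stands upright in its boss. Its top is at 0.101 m, level with the two fitted pins, so the shoulder is home, and the gripper is clear.

```bash
python3 -c "
from bench import ctrl
print(ctrl.finish_job())"
```

```text
the job is handed in; nothing more can be done
None
```

The long pin is in the empty bore with its shoulder home (its top is level with the two fitted pins), the highest force read while pressing was about 27 N, the gripper let go and moved clear, and the job is handed in.

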